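# Tidy away the peg and the reel and close the three laundry tins

### The arm

A 6-joint arm with a two-finger parallel gripper is mounted at the origin on a cart in front of the work surface, level with it; the furniture and walls round the work are solid. World frame = base frame: x ahead of the robot, y to its left, z up, the work surface at z = 0. Lengths are in m, angles in rad, forces in N, time in s.
With the tool pointing down it reaches from about 0.275 to 0.975 m from the base axis. Payload 8.4 kg.
Tool frame: the origin (TCP) lies midway between the tips of the shut fingers; the grasp point (between the pads) lies 19 mm behind it; z points along the fingers, y is the line along which they close (so a half turn about z gives the same grasp; the last joint's range is limited). The gripper opens to 92 mm and grips with 3 to 60 N. Pads are 20 mm wide; open, the fingers measure 128 mm over their backs; the gripper's body (75 mm by 189 mm) begins 69 mm behind the grasp point.
Start: joints at [-1.234, 0.353, 1.633, -0, 1.155, -0.002], TCP at [0.208, -0.589, 0.215] pointing down, gripper open.
Joint ranges: [-2.63, 2.63], [-0.92, 2.1], [0.06, 2.66], [-1.3, 4.44], [0, 2.69], [-3.02, 3.02]. Speed limits (rad/s): [2.22, 2.22, 2.79, 3.14, 3.14, 3.14].

### API

Orientations are given as a unit quaternion [w, x, y, z].
In Python, from rig import robot gives the robot as it stands.
- The arm moves only by the shell command python3 -m crank 'ROWS' [OPENING] [FORCE]. ROWS is JSON, a list of rows, each a list of 6 numbers: the shift along the tool's x, y, z in cm, then the turn, a rotation vector about the tool's x, y, z in rad. In form: [[tx, ty, tz, wx, wy, wz], ...]. A call has 1 to 20 rows; each row is the pose to reach, as a shift and turn from the pose commanded when the call began, along the tool's axes at that moment; what a row does not reach only later rows make up. A row lasts 1/8 s, in which the tool goes at most 62.5 mm and 10.7 degrees, less where a joint would pass 70% of its speed; a pose out of reach is approached as far as the arm can. A call with a gripper value outside its range is refused whole. OPENING is the opening, from 0 (shut) to 1 (fully open), set as the call begins (- or left out, the last holds). The fingers move at their own pace and stop on an object; FORCE is the grip in N (left out, the last holds). Time passes only in rows, so rows that repeat a pose let the fingers close. It gives the time, the measured TCP pose, the force, the opening and the grip force at its end, in the units of the state.
- robot.get_obs(): the state, without advancing time (a new reading comes with each control period).
- robot.get_image(name): name is "scene" or "top"; returns (picture, depth): 400x640x3 uint8, red, green, blue; 400x640 float32, m along the optical axis (not along the pixel's ray), 0 where there is no reading.
- robot.get_calibration(name): a dict with "mtx" (3x3 intrinsics, pixels), "k1" (the pictures are not rectified: a ray, as slopes to the right and down, at radius r is drawn at 1 + k1 r^2 times it, then the intrinsics apply), "xyz" and "orientation" of the camera in the world. Camera axes: x right, y up, looking along -z (the intrinsics and any distortion apply to the point x, -y, -z); pixel columns grow to the right and rows downward; lengths in m; the calibration is good to about 2 mm. A picture is of the moment at which its call begins. get_calibration takes no time and is no camera call.
- robot.job_done(): hands the job in; it is judged then, once.
The state is a dict: "t": time; "qpos": joint angles; "joint_velocities": joint speeds; "joint_torque": joint torques, N m; "ee_pos": TCP position; "ee_rot": TCP orientation; "contact_force": force on the tool from outside, world axes, zero at the start; "wrist_torque": the same for the moment, N m; "width": finger opening in m; "finger_force": force on a finger pad.
Only numpy, scipy, OpenCV 4.12 (cv2) and the standard library are available. Lean on these libraries where they do the work, as an engineer would, in place of code of your own. Each camera call takes 0.05 s, during which the arm holds its last target. There are 200 camera calls.

### The job

Close up the laundry tins before the sink is used, so that nothing in them gets wet: put the stray clothes peg back into the oblong peg box and the cotton reel into the round mending tin with the buttons, then close each of the three tins with the lid that fits it, fully seated and level. Leave the tape measure and the brush where they lie.

Things in the scene. Friction and masses are not known exactly. Their poses are not given: they have to be found in the camera images.
- peg_box: Oblong box for clothes pegs, enamel, white with a dark rolled rim, 62 mm high, wall 3.5 mm, open on top; loose, about 0.7 kg. Origin: centre of its underside, z up. Outside 77 mm (its x) by 111 mm (its y, the long way), inside 70 x 104 mm with rounded corners. Four pegs lie side by side along y on its floor; their tops are 17 mm above the origin.
- mending_jar: Round mending tin, enamel, white with a dark rolled rim, 62 mm high, wall 3.5 mm, open on top; loose, about 0.7 kg. Origin: centre of its underside, z up. Outside diameter 107 mm, inside 100 mm. Loose buttons cover its floor; a thing put in stands 9 mm above the origin.
- tablet_tin: Square tin of washing tablets, enamel, white with a dark rolled rim, 62 mm high, wall 3.5 mm, open on top; loose, about 0.7 kg. Origin: centre of its underside, z up. Outside 91 x 91 mm, inside 84 x 84 mm with rounded corners, sides along its x and y. Nine square tablets cover its floor up to 21 mm; nothing more goes in.
- lid_oblong: Oblong lid of the peg box. White enamel, dark edge, wooden bar; lies right way up. Origin: centre of underside. Upward: tapered grey plug 0 to 10 mm (54 x 88, widening to 66 x 100 mm), flange to 14 mm (83 mm in x, 117 mm in y), dome to 18 mm, bar from 20 to 40 mm, 16 mm wide (x) and 56 mm long (y). Seated, the plug is inside, the flange on the rim, the origin 52 mm above the box's, 2 mm play.
- lid_round: Round lid of the mending tin. White enamel, dark edge, wooden knob; lies right way up. Origin: centre of underside. Upward: tapered grey plug 0 to 10 mm (diameter 84 widening to 96 mm), flange to 14 mm (diameter 113 mm), dome to 18 mm, knob from 18 to 40 mm, diameter 26 mm. Seated, the plug is inside, the flange on the rim, the origin 52 mm above the tin's, 2 mm play.
- lid_square: Square lid of the tablet tin. White enamel, dark edge, wooden knob; lies right way up. Origin: centre of underside. Upward: tapered grey plug 0 to 10 mm (68 x 68, widening to 80 x 80 mm), flange to 14 mm (97 x 97 mm, sides along x and y), dome to 18 mm, knob from 20 to 40 mm, 24 x 24 mm. Seated, the plug is inside, the flange on the rim, the origin 52 mm above the tin's, 2 mm play.
- peg: The only clothes peg on the worktop, pale grey, lying flat: 14 mm wide (x), 72 mm long (y), 12 mm high, 14 g. Origin: centre of its underside.
- reel: The only cotton reel, grey thread between wooden ends, standing upright: diameter 30 mm, 38 mm high, 30 g. Origin: centre of its lower end, z along its axis.
- tape: Round cream tape measure with its end pulled out a little, 52 x 96 x 21 mm (long along y), to be left where it lies. Origin: centre of its underside.
- brush: Small grey scrubbing brush with a loop handle, 30 x 85 x 55 mm (long along y), to be left where it lies. Origin: centre of its underside.
Not all that is in view belongs to the job. Leave any pink or turquoise look-alike of the reel alone.

How it is judged:
By the outcome, as a careful person would: the job done as asked, in the order asked, and still so for the second after the job is handed in, with the robot touching nothing.
It also fails if it takes over 128 s, if anything falls off the work surface, if the arm or the gripper's body presses on something with over 40 N, if the wrist force passes 120 N, or if a joint passes its speed limit or range.

## Working session

There is one attempt and no reset: what is moved stays moved. The work goes in short steps, Python scripts to look and compute and a shell command to move; the robot and the scene stay as the last step left them, time stands still between calls to the robot, and variables do not carry over. Pictures are saved under pics/ and viewed, at most 14 in all, crops included, and the job is handed in when it is done.

```bash
ls; mkdir -p pics; python3 - <<'E'
from rig import robot
import cv2,numpy as np
np.set_printoptions(precision=4,suppress=True)
for n in("scene","top"):
    p,d=robot.get_image(n); c=robot.get_calibration(n); print(n,c)
    cv2.imwrite(f"pics/{n}0.png",p[:,:,::-1]); np.save(f"pics/{n}0d.npy",d)
print(robot.get_obs())
E
```

```text
pics
scene {'mtx': array([[369.8348,   0.    , 312.8351],
       [  0.    , 369.8348, 198.6904],
       [  0.    ,   0.    ,   1.    ]]), 'k1': 0.0304395236979082, 'xyz': array([-0.3053, -0.4549,  0.475 ]), 'orientation': array([ 0.7171,  0.4605, -0.2761, -0.4443])}
top {'mtx': array([[385.3731,   0.    , 325.7241],
       [  0.    , 385.3731, 199.7026],
       [  0.    ,   0.    ,   1.    ]]), 'k1': 0.021609076692981333, 'xyz': array([-0.0933,  0.208 ,  1.0045]), 'orientation': array([-0.5564, -0.1814,  0.2395,  0.7747])}
{'t': 0.1, 'qpos': array([-1.2344,  0.3536,  1.634 , -0.    ,  1.1552, -0.0024]), 'joint_velocities': array([ 0.0003, -0.001 , -0.0012, -0.    ,  0.001 , -0.0013]), 'joint_torque': array([ -0.001 , -59.4905, -33.4929,   0.0698,   0.0184,  -0.    ]), 'ee_pos': array([ 0.2076, -0.5891,  0.2139]), 'ee_rot': array([-0.0006,  0.9857,  0.1686, -0.0001]), 'contact_force': array([ 0.6357, -0.9714, -0.2343]), 'wrist_torque': array([-0.0316,  0.0048,  0.0206]), 'finger_force': 0.0, 'width': 0.09188748896518854}
```

View pics/scene0.png

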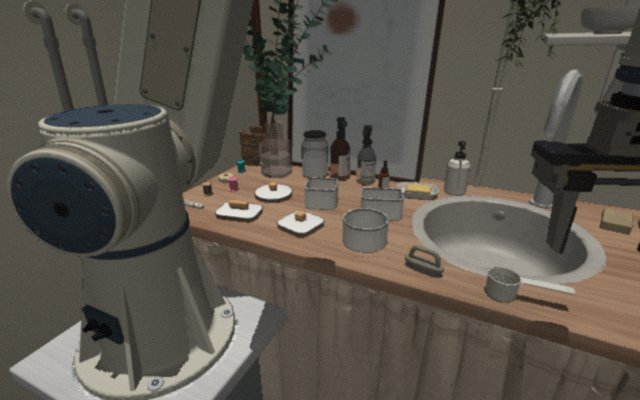

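View pics/top0.png

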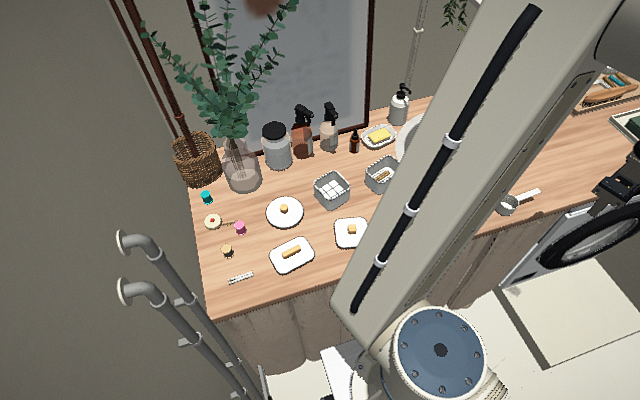

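The top view shows the tablet tin (331,188), peg box (381,173), round lid (285,212), oblong lid (291,253), square lid (352,232), peg (240,278), tape (213,221), and three reels: natural (227,250), pink (239,227) and turquoise (206,197). The scene view also shows the round tin (365,230) and the brush (425,262). Next I check the reels in a crop and make a height map.

```bash
cat > h.py <<'E'
import numpy as np,cv2
from rig import robot
from scipy.spatial.transform import Rotation as R
np.set_printoptions(precision=4,suppress=True)
def cal(n):
    c=robot.get_calibration(n); w=c["orientation"]
    return c["mtx"],c["k1"],c["xyz"],R.from_quat([w[1],w[2],w[3],w[0]]).as_matrix()
def rays(n,uv):
    K,k,t,M=cal(n)
    s=cv2.undistortPoints(np.float64(uv).reshape(-1,1,2),K,np.array([k,0,0,0,0.]),).reshape(-1,2)
    return t,np.c_[s[:,0],-s[:,1],-np.ones(len(s))]@M.T
def cloud(n,d):
    v,u=np.mgrid[:400,:640]; t,r=rays(n,np.c_[u.ravel(),v.ravel()])
    return (t+r*d.reshape(-1,1)).reshape(400,640,3)
def proj(n,P):
    K,k,t,M=cal(n); c=(np.atleast_2d(P)-t)@M; s=np.c_[c[:,0]/-c[:,2],-c[:,1]/-c[:,2]]
    s=s*(1+k*(s**2).sum(1,keepdims=True)); return s*K[0,0]+K[:2,2]
E
python3 - <<'E'
from h import *
pt=cv2.imread("pics/top0.png"); ps=cv2.imread("pics/scene0.png")
a=cv2.resize(pt[180:300,190:400],None,fx=3.8,fy=3.8,interpolation=2)
cv2.imwrite("pics/crop1.png",a[:600])
uv={"top":[(331,188),(381,173),(285,212),(291,253),(352,232),(240,278),(213,221),(227,250),(239,227),(206,197),(230,292)],"scene":[(365,250),(322,200),(382,210),(425,262),(502,280),(270,230),(194,205),(207,188)]}
for n in uv:
    d=np.load(f"pics/{n}0d.npy"); c=cloud(n,d)
    for u,v in uv[n]: print(n,u,v,c[v,u])
    z=c[...,2]; m=(abs(z)<.02)&(d>0)&(c[...,0]>.2)&(c[...,0]<.7)&(abs(c[...,1])<.9); h,e=np.histogram(z[m],20,(-.02,.02)); print(h)
E
```

```text
top 331 188 [ 0.605  -0.0263  0.016 ]
top 381 173 [ 0.6135 -0.2033  0.0106]
top 285 212 [0.5565 0.1374 0.0273]
top 291 253 [0.4145 0.1572 0.0324]
top 352 232 [ 0.4233 -0.029   0.0314]
top 240 278 [0.3972 0.3098 0.0108]
top 213 221 [0.6015 0.3507 0.0185]
top 227 250 [0.4815 0.326  0.0335]
top 239 227 [0.5451 0.2794 0.0338]
top 206 197 [0.682  0.3548 0.0381]
top 230 292 [ 0.372   0.3449 -0.0021]
[  91   68   72   74   80   89  127  471 2665 6887 6952 2763  508  137
  142  257  518  933  981  751]
scene 365 250 [ 0.3877 -0.2303  0.0072]
scene 322 200 [ 0.5472 -0.0445  0.0285]
scene 382 210 [ 0.5575 -0.2161  0.0294]
scene 425 262 [ 0.3783 -0.3653  0.0213]
scene 502 280 [ 0.3938 -0.5109  0.0139]
scene 270 230 [ 0.3815  0.0247 -0.0003]
scene 194 205 [0.3972 0.2949 0.0079]
scene 207 188 [0.4782 0.3148 0.0262]
[  374   372   416   388   395   405   389   453  2094 14183  6435   635
   156   170   182   250   512   738   722   355]
```

View pics/crop1.png

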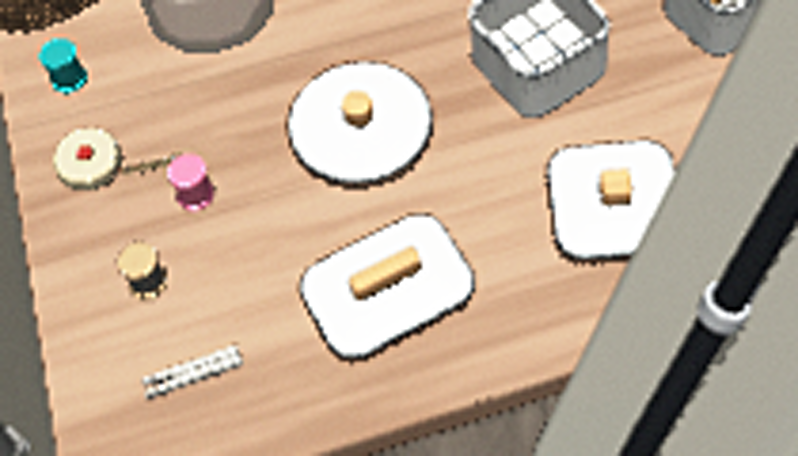

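Reel candidates in crop 1: turquoise at (206,197), pink at (239,227), and wooden ends with grey thread at (227,250). The last one fits the description; the other two are look-alikes. Now the poses from both views.

```bash
cat > fit.py <<'E'
from h import *
from scipy.optimize import least_squares
def rect(P): # min-area rect of xy points in mm
    (cx,cy),(w,h),a=cv2.minAreaRect(np.float32(P[:,:2]*1000)); return np.array([cx,cy,w,h,a])
def near(C,x,y,r,z0,z1):
    C=C.reshape(-1,3); m=(np.hypot(C[:,0]-x,C[:,1]-y)<r)&(C[:,2]>z0)&(C[:,2]<z1); return C[m]
def circ(P,r):
    f=lambda q:np.hypot(P[:,0]-q[0],P[:,1]-q[1])-r
    return least_squares(f,P[:,:2].mean(0),loss="soft_l1",f_scale=.002).x
def inliers(P,k=4,rad=.006):
    from scipy.spatial import cKDTree
    if len(P)<k: return P
    n=cKDTree(P).query_ball_point(P,rad,return_length=True); return P[n>=k]
E
python3 - <<'E'
from fit import *
C={n:cloud(n,np.load(f"pics/{n}0d.npy")) for n in("top","scene")}
L=[("sqtin",.605,-.026,.085,.05,.075),("pegbox",.61,-.2,.085,.05,.075),("jar",.43,-.20,.085,.05,.075),
("lid_r",.5565,.137,.08,.007,.025),("lid_o",.4145,.157,.085,.007,.025),("lid_s",.4233,-.029,.075,.007,.025),
("bar_r",.5565,.137,.03,.028,.05),("bar_o",.4145,.157,.045,.028,.05),("bar_s",.4233,-.029,.03,.028,.05),
("peg",.397,.305,.055,.006,.02),("reel",.4815,.326,.03,.02,.05),("brush",.37,-.37,.07,.01,.08),("ledge",.394,-.51,.06,.02,.09),("tape",.6,.35,.04,.01,.03)]
for n,*a in L:
    for v in C:
        P=inliers(near(C[v],*a))
        if len(P)>5: print(n,v,len(P),rect(P),"zmed/max",np.median(P[:,2]),np.percentile(P[:,2],97))
    if n in("jar",): print(n,circ(near(C["scene"],*a),.052))
E
```

```text
sqtin top 206 [584.9438 -19.7305  92.9562  91.8089  16.9776] zmed/max 0.05986121454901949 0.06414530605798273
sqtin scene 246 [585.9742 -23.7656  96.2423  89.7548  17.4712] zmed/max 0.05648337857759406 0.062260283510706005
pegbox top 153 [ 591.4531 -197.7877   77.2483  114.2213   23.2431] zmed/max 0.05923056040350816 0.06404471960240297
pegbox scene 374 [ 591.892  -203.1775   81.3093  112.792    20.2677] zmed/max 0.05711351552895855 0.06248823924840408
jar scene 468 [ 436.6964 -209.6745  107.6145  105.9211    3.817 ] zmed/max 0.05749052599899504 0.06237627579464923
jar [ 0.4365 -0.2096]
lid_r top 855 [568.2974 138.6868 114.4021 114.0032  16.5076] zmed/max 0.016479200616544065 0.0205222280641213
lid_r scene 309 [558.2121 124.5597  84.1964 112.0572  39.6588] zmed/max 0.015906984009992187 0.019320333636641443
lid_o top 951 [420.2652 156.3273  85.7543 120.3284  12.34  ] zmed/max 0.016040586148312608 0.020330449914973847
lid_o scene 487 [421.6186 152.7475  86.3304 119.3949  11.92  ] zmed/max 0.015473458765545456 0.021539270695690085
lid_s top 723 [435.2579 -30.5412  98.944  100.7979  75.7
[... 1141 characters left out ...]
194416303502664
reel scene 50 [484.9695 324.4914  23.2673  19.4841  88.5174] zmed/max 0.030619211862189744 0.037786277823832135
brush scene 590 [ 380.5657 -363.0234   81.5904   31.9905   78.4846] zmed/max 0.021984854988551766 0.05349601773632635
ledge top 210 [ 367.2022 -518.788    44.835    81.0136   29.2019] zmed/max 0.037209289882292884 0.0452995974792516
ledge scene 781 [ 363.4728 -521.511    77.6526   57.3368   72.53  ] zmed/max 0.03455726151653438 0.043521754411708434
tape top 202 [605.8348 351.1202  49.5506  53.1744   9.3136] zmed/max 0.01698794109753743 0.021482765800044077
tape scene 40 [603.8902 344.3024  40.4713  26.8424  12.8176] zmed/max 0.016251887852483937 0.020639304968167727
```

```bash
cat > go.py <<'E'
# python3 go.py x y z yaw_deg(tool y line, world) -> shift cm in tool axes, turn about z
import sys; from h import *
def go(x,y,z,yaw=None):
    o=robot.get_obs(); w=o["ee_rot"]; M=R.from_quat([w[1],w[2],w[3],w[0]]).as_matrix()
    s=M.T@(np.array([x,y,z])-o["ee_pos"])*100
    ty=M[:,1]; cur=np.degrees(np.arctan2(ty[1],ty[0]))
    out=[s]
    if yaw is None: yaw=cur
    D=M.T
    for yy in (yaw,yaw+180):
        a=np.radians(yy); Y=np.array([np.cos(a),np.sin(a),0]); Z=np.array([0,0,-1.]); X=np.cross(Y,Z)
        rv=R.from_matrix(M.T@np.c_[X,Y,Z]).as_rotvec(); out.append((yy,rv))
    print("at",o["ee_pos"],"yaw",cur.round(2),"j1,j6",np.degrees(o["qpos"][[0,5]]).round(1),"t",round(o["t"],2))
    print("shift cm",s.round(2),"world down in tool",(M.T@[0,0,-1]).round(4)); [print("turn to",q[0],q[1]) for q in out[1:]]
if __name__=="__main__": go(*map(float,sys.argv[1:]))
E
python3 - <<'E'
from fit import *
for v in("top","scene"):
    P=cloud(v,np.load(f"pics/{v}0d.npy")).reshape(-1,3)
    m=(P[:,2]>.08)&(P[:,2]<.5)&(P[:,0]>.3)&(P[:,0]<.95)&(P[:,1]>-.45)&(P[:,1]<.6)
    H={}
    for p in P[m]:
        k=(int(p[0]//.05)*5,int(p[1]//.05)*5); H.setdefault(k,[]).append(p[2])
    print(v,sorted((k,len(x),round(max(x),2)) for k,x in H.items() if len(x)>8 and k[0]<75))
E
python3 go.py .401 .305 .10 2.5
```

```text
top [((30, 40), 430, np.float64(0.5)), ((35, 40), 1344, np.float64(0.5)), ((40, 40), 1221, np.float64(0.5)), ((45, 40), 1123, np.float64(0.5)), ((50, 40), 1011, np.float64(0.5)), ((55, 40), 919, np.float64(0.5)), ((60, 20), 125, np.float64(0.42)), ((60, 40), 831, np.float64(0.5)), ((65, 10), 78, np.float64(0.49)), ((65, 15), 104, np.float64(0.44)), ((65, 20), 533, np.float64(0.42)), ((65, 25), 443, np.float64(0.48)), ((65, 30), 10, np.float64(0.47)), ((65, 40), 771, np.float64(0.5)), ((70, -45), 30, np.float64(0.46)), ((70, -20), 23, np.float64(0.1)), ((70, -10), 23, np.float64(0.19)), ((70, 5), 237, np.float64(0.5)), ((70, 10), 423, np.float64(0.5)), ((70, 15), 972, np.float64(0.48)), ((70, 20), 1037, np.float64(0.49)), ((70, 25), 723, np.float64(0.46)), ((70, 30), 18, np.float64(0.5)), ((70, 40), 711, np.float64(0.5))]
scene [((30, 40), 1335, np.float64(0.5)), ((35, 40), 327, np.float64(0.5)), ((60, 20), 63, np.float64(0.42)), ((65, 10), 40, np.float64(0.49)), ((65, 15), 86, np.float64(0.44)), ((65, 20), 433, np.float64(0.42)), ((65, 25), 101, np.float64(0.46)), ((65, 40), 38, np.float64(0.13)), ((70, -45), 11, np.float64(0.45)), ((70, -20), 25, np.float64(0.1)), ((70, -10), 21, np.float64(0.19)), ((70, 5), 216, np.float64(0.5)), ((70, 10), 335, np.float64(0.49)), ((70, 15), 908, np.float64(0.49)), ((70, 20), 995, np.float64(0.49)), ((70, 25), 258, np.float64(0.49)), ((70, 40), 233, np.float64(0.21))]
at [ 0.2076 -0.5891  0.2139] yaw -70.59 j1,j6 [-70.7  -0.1] t 0.1
shift cm [ 47.96 -77.88  11.49] world down in tool [0.     0.0012 1.    ]
turn to 2.5 [-0.0011 -0.0008 -1.2756]
turn to 182.5 [-0.0009  0.0012  1.866 ]
```

```bash
python3 -m crank '[[48,-77.9,1.5,0,0,-1.27],[48,-77.9,1.5,0,0,-1.27],[48,-77.9,1.5,0,0,-1.27],[48,-77.9,1.5,0,0,-1.27],[48,-77.9,1.5,0,0,-1.27],[48,-77.9,1.5,0,0,-1.27],[48,-77.9,1.5,0,0,-1.27],[48,-77.9,1.5,0,0,-1.27],[48,-77.9,1.5,0,0,-1.27],[48,-77.9,1.5,0,0,-1.27],[48,-77.9,1.5,0,0,-1.27],[48,-77.9,1.5,0,0,-1.27],[48,-77.9,1.5,0,0,-1.27],[48,-77.9,1.5,0,0,-1.27],[48,-77.9,1.5,0,0,-1.27],[48,-77.9,1.5,0,0,-1.27],[48,-77.9,11.5,0,0,-1.27],[48,-77.9,11.5,0,0,-1.27],[48,-77.9,11.5,0,0,-1.27]]' 0.4 20
python3 go.py .401 .305 .004 2.5
python3 - <<'E'
from h import *
for n in("scene","top"):
    p,d=robot.get_image(n); cv2.imwrite(f"pics/{n}1.png",p[:,:,::-1]); np.save(f"pics/{n}1d.npy",d)
o=robot.get_obs()["ee_pos"]; 
for n in("scene","top"): print(n,proj(n,o))
a=cv2.imread("pics/top1.png"); b=cv2.imread("pics/scene1.png"); 
u,v=proj("scene",o)[0].astype(int); c=cv2.resize(b[max(v-80,0):v+50,max(u-60,0):u+60],None,fx=3,fy=3,interpolation=2)
k=np.zeros((400,800,3),np.uint8); k[:,:480]=a[:,80:560]; c=c[:400,:320]; k[:c.shape[0],480:480+c.shape[1]]=c
cv2.imwrite("pics/v1.png",k); print(u-60,v-80)
E
```

```text
t: 2.48
ee_pos: [0.3994, 0.3022, 0.0974]
ee_rot: [-0.0, 0.694, 0.72, -0.003]
contact_force: [-0.7, -0.7, -0.6]
width: 0.0369
finger_force: 0.0
at [0.3994 0.3022 0.0974] yaw 2.14 j1,j6 [37.  34.8] t 2.48
shift cm [0.3  0.22 9.34] world down in tool [0.0037 0.0051 1.    ]
turn to 2.5 [-0.0051  0.0037 -0.0062]
turn to 182.5 [0.0058 0.008  3.1354]
scene [[187.6602 174.1344]]
top [[234.9453 261.6228]]
127 94
```

View pics/v1.png

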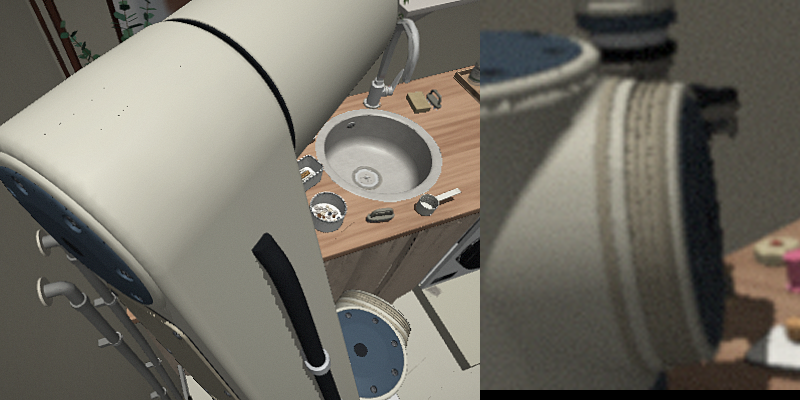

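The arm hides the peg from both cameras. The round tin (405,212 in the full top picture) is now visible from the top, so I measure that and then grasp.

```bash
python3 - <<'E'
from fit import *
c=cloud("top",np.load("pics/top1d.npy")); P=inliers(near(c,.437,-.208,.075,.052,.075)); print("jar",rect(P),circ(P,.052),len(P))
P=inliers(near(c,.38,-.363,.07,.01,.08)); print("brush",rect(P))
E
python3 go.py .402 .306 .003 3
python3 -m crank '[[0.4,0.3,4.5,-0.005,0.004,-0.01],[0.4,0.3,8,-0.005,0.004,-0.01],[0.4,0.3,9.4,-0.005,0.004,-0.01],[0.4,0.3,9.4,-0.005,0.004,-0.01]]' 0.4 20
python3 go.py .402 .306 .003 3
```

```text
jar [ 435.9944 -207.4806  105.4358  106.2512   70.0348] [ 0.4363 -0.2065] 202
brush [ 377.4679 -358.4443   84.1343   26.3872   82.0475]
at [0.4018 0.3043 0.1005] yaw 2.14 j1,j6 [37.  34.8] t 2.58
shift cm [0.17 0.03 9.75] world down in tool [ 0.0001 -0.0001  1.    ]
turn to 3.0 [ 0.0001  0.0001 -0.015 ]
turn to 183.0 [ 0.0001 -0.0001  3.1266]
t: 3.08
ee_pos: [0.4048, 0.3091, 0.0063]
ee_rot: [0.0, 0.69, 0.724, 0.003]
contact_force: [0.8, -0.5, -0.2]
width: 0.0369
finger_force: 0.0
at [0.4048 0.3091 0.0063] yaw 2.74 j1,j6 [37.2 34.4] t 3.08
shift cm [-0.29 -0.3   0.33] world down in tool [-0.0042 -0.0053  1.    ]
turn to 3.0 [ 0.0053 -0.0042 -0.0045]
turn to 183.0 [-0.0066 -0.0084  3.137 ]
```

```bash
python3 -m crank '[[-0.25,-0.2,0.25,0.005,-0.004,0],[-0.25,-0.2,0.25,0.005,-0.004,0],[-0.25,-0.2,0.25,0.005,-0.004,0]]' 0.4 20
python3 go.py .402 .306 .003 3
python3 -m crank '[[0,0,0,0,0,0],[0,0,0,0,0,0],[0,0,0,0,0,0],[0,0,0,0,0,0],[0,0,-6,0,0,0],[0,0,-12,0,0,0],[0,0,-15,0,0,0],[0,0,-15,0,0,0]]' 0 20
python3 go.py .591 -.2 .20 21.5
```

```text
t: 3.45
ee_pos: [0.4029, 0.3066, 0.0037]
ee_rot: [0.0, 0.69, 0.724, 0.001]
contact_force: [-0.2, 0.3, -0.4]
width: 0.0367
finger_force: 0.0
at [0.4029 0.3066 0.0037] yaw 2.75 j1,j6 [37.1 34.4] t 3.45
shift cm [-0.05 -0.09  0.07] world down in tool [-0.0006 -0.001   1.    ]
turn to 3.0 [ 0.001  -0.0006 -0.0044]
turn to 183.0 [-0.001  -0.0015  3.1371]
t: 4.45
ee_pos: [0.4038, 0.3073, 0.1554]
ee_rot: [0.0, 0.69, 0.724, 0.002]
contact_force: [-0.4, -0.2, -0.2]
width: 0.0148
finger_force: 20.0
at [0.4038 0.3073 0.1554] yaw 2.75 j1,j6 [37.1 34.4] t 4.45
shift cm [-51.56  16.28  -4.54] world down in tool [-0.0027 -0.0041  1.    ]
turn to 21.5 [ 0.0045 -0.0021 -0.3272]
turn to 201.5 [-0.0029 -0.0063  2.8144]
```

```bash
python3 -m crank '[[-51.6,16.3,-4.5,0.002,-0.001,-0.327],[-51.6,16.3,-4.5,0.002,-0.001,-0.327],[-51.6,16.3,-4.5,0.002,-0.001,-0.327],[-51.6,16.3,-4.5,0.002,-0.001,-0.327],[-51.6,16.3,-4.5,0.002,-0.001,-0.327],[-51.6,16.3,-4.5,0.002,-0.001,-0.327],[-51.6,16.3,-4.5,0.002,-0.001,-0.327],[-51.6,16.3,-4.5,0.002,-0.001,-0.327],[-51.6,16.3,-4.5,0.002,-0.001,-0.327],[-51.6,16.3,-4.5,0.002,-0.001,-0.327],[-51.6,16.3,-4.5,0.002,-0.001,-0.327],[-51.6,16.3,-4.5,0.002,-0.001,-0.327]]'
python3 - <<'E'
from fit import *
for n in("scene","top"):
    p,d=robot.get_image(n); cv2.imwrite(f"pics/{n}2.png",p[:,:,::-1]); np.save(f"pics/{n}2d.npy",d)
    C=cloud(n,d)
    for nm,*a in [("pegbox",.591,-.2,.07,.052,.072),("sqtin",.585,-.021,.075,.052,.072),("jar",.437,-.208,.07,.052,.072),("grip",.591,-.2,.08,.13,.4)]:
        P=inliers(near(C,*a)); 
        if len(P)>8: print(nm,n,len(P),rect(P))
a=cv2.imread("pics/scene2.png");o=robot.get_obs()["ee_pos"]; u,v=proj("scene",o)[0].astype(int); print(u,v,proj("top",o))
cv2.imwrite("pics/v2.png",cv2.resize(a[v-70:v+80,u-100:u+100],None,fx=4,fy=4,interpolation=2))
E
python3 go.py .591 -.2 .03 21.5
```

```text
t: 5.95
ee_pos: [0.5893, -0.1998, 0.1972]
ee_rot: [-0.001, 0.562, 0.827, -0.001]
contact_force: [0.1, 0.9, 0.1]
width: 0.0146
finger_force: 20.0
pegbox scene 312 [ 591.822  -202.7978   81.6873  112.3583   20.8887]
sqtin scene 211 [586.1143 -23.2725  96.5324  89.2812  16.3026]
jar scene 404 [ 437.4212 -210.0846  105.3117  107.7219   88.9066]
grip scene 1334 [ 592.0454 -194.4002  151.7816   70.6025   34.0637]
jar top 84 [ 420.1061 -233.8693   43.494   103.8441   57.9743]
384 144 [[389.9529 138.2129]]
at [ 0.5897 -0.2     0.1978] yaw 21.57 j1,j6 [-18.8 -40.3] t 6.05
shift cm [-0.05  0.16 16.78] world down in tool [0.0002 0.0025 1.    ]
turn to 21.5 [-0.0025  0.0002  0.0012]
turn to 201.5 [-0.0003 -0.004  -3.1404]
```

View pics/v2.png

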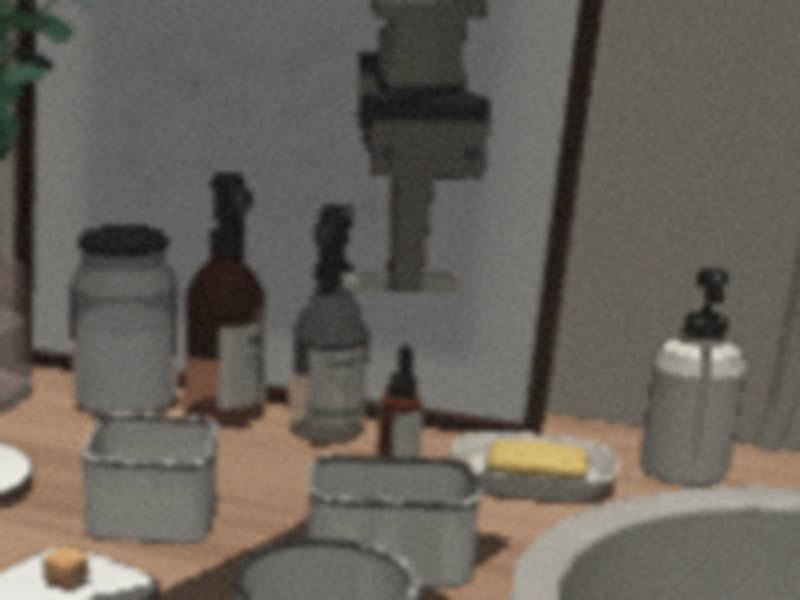

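The peg is held level above the box (fingertips at scene px (384,144), box at (382,205)). Lower and release.

```bash
python3 -m crank '[[0,0.2,6,0,0,0],[0,0.2,12,0,0,0],[0,0.2,16,0,0,0],[0,0.2,17.2,0,0,0],[0,0.2,17.2,0,0,0],[0,0.2,17.2,0,0,0]]' 
python3 -m crank '[[0,0,0,0,0,0],[0,0,0,0,0,0],[0,0,-5,0,0,0],[0,0,-11,0,0,0],[0,0,-16,0,0,0],[0,0,-16,0,0,0]]' 0.26
python3 go.py .486 .326 .20 -3
```

```text
t: 6.8
ee_pos: [0.5931, -0.2011, 0.0281]
ee_rot: [0.001, 0.563, 0.827, -0.001]
contact_force: [-0.7, 0.2, 0.0]
width: 0.0144
finger_force: 20.0
t: 7.55
ee_pos: [0.5946, -0.2015, 0.1912]
ee_rot: [0.004, 0.563, 0.826, 0.0]
contact_force: [0.7, -0.3, -1.6]
width: 0.0241
finger_force: 0.0
at [ 0.5946 -0.2015  0.1912] yaw 21.48 j1,j6 [-18.8 -40.2] t 7.55
shift cm [53.06  9.22 -1.17] world down in tool [ 0.0062 -0.0044  1.    ]
turn to -3.0 [0.0057 0.0051 0.4272]
turn to 177.0 [-0.0071  0.0078 -2.7143]
```

```bash
python3 -m crank '[[53,9.4,-1,0,0,0.42],[53,9.4,-1,0,0,0.42],[53,9.4,-1,0,0,0.42],[53,9.4,-1,0,0,0.42],[53,9.4,-1,0,0,0.42],[53,9.4,-1,0,0,0.42],[53,9.4,-1,0,0,0.42],[53,9.4,-1,0,0,0.42],[53,9.4,-1,0,0,0.42],[53,9.4,-1,0,0,0.42],[53,9.4,-1,0,0,0.42],[53,9.4,-1,0,0,0.42]]' 0.6 20
python3 go.py .486 .326 .013 -2.5
python3 - <<'E'
from fit import *
for n in("scene","top"):
    p,d=robot.get_image(n); cv2.imwrite(f"pics/{n}3.png",p[:,:,::-1]); np.save(f"pics/{n}3d.npy",d)
    C=cloud(n,d)
    for nm,*a in [("pegbox",.591,-.2,.07,.052,.072),("sqtin",.585,-.021,.075,.052,.072),("lid_s",.4345,-.033,.075,.007,.025),("peg in box",.591,-.2,.045,.024,.034)]:
        P=inliers(near(C,*a)); 
        if len(P)>8: print(nm,n,len(P),rect(P))
E
```

```text
t: 9.05
ee_pos: [0.4854, 0.3257, 0.1952]
ee_rot: [-0.0, 0.723, 0.691, -0.002]
contact_force: [1.0, 0.2, 0.5]
width: 0.0554
finger_force: 0.0
at [0.4854 0.3257 0.1952] yaw -2.66 j1,j6 [33.7 36.4] t 9.05
shift cm [ 0.08  0.1  18.22] world down in tool [0.0021 0.0022 1.    ]
turn to -2.5 [-0.0022  0.0021 -0.0027]
turn to 177.5 [0.0034 0.0034 3.1388]
pegbox scene 314 [ 592.47   -202.8642   83.0013  112.5648   20.2101]
sqtin scene 217 [586.733  -23.5816  97.5801  89.8894  17.4948]
lid_s scene 594 [434.2757 -34.7844 100.0839  97.3082  77.1588]
peg in box scene 74 [ 590.6906 -202.7593   80.7901   44.3394   21.8206]
pegbox top 95 [ 591.3085 -229.2957   60.7809  100.0636   79.5552]
peg in box top 28 [ 581.8928 -218.7128   52.84     21.8294    6.4616]
```

```bash
python3 -m crank '[[0,0.1,6,0,0,0],[0,0.1,12,0,0,0],[0,0.1,17,0,0,0],[0,0.1,18.3,0,0,0],[0,0.1,18.3,0,0,0],[0,0.1,18.3,0,0,0]]' 0.6 
python3 -m crank '[[0,0,0,0,0,0],[0,0,0,0,0,0],[0,0,0,0,0,0],[0,0,0,0,0,0],[0,0,-5,0,0,0],[0,0,-11,0,0,0],[0,0,-18,0,0,0],[0,0,-18,0,0,0],[0,0,-18,0,0,0]]' 0 15
python3 go.py .4365 -.208 .195 20
```

```text
t: 9.9
ee_pos: [0.4875, 0.3275, 0.0146]
ee_rot: [0.0, 0.723, 0.691, 0.001]
contact_force: [-0.6, 0.1, 0.4]
width: 0.0552
finger_force: 0.0
t: 11.02
ee_pos: [0.4861, 0.3269, 0.1924]
ee_rot: [-0.0, 0.723, 0.691, -0.001]
contact_force: [-0.7, -0.2, -0.6]
width: 0.0289
finger_force: 15.0
at [0.4861 0.3269 0.1924] yaw -2.57 j1,j6 [33.8 36.4] t 11.03
shift cm [-53.66  -2.55  -0.19] world down in tool [0.0013 0.0013 1.    ]
turn to 20.0 [-0.0016  0.001  -0.394 ]
turn to 200.0 [0.0014 0.0022 2.7476]
```

```bash
python3 -m crank '[[-53.7,-2.5,-0.5,0,0,0],[-53.7,-2.5,-0.5,0,0,0],[-53.7,-2.5,-0.5,0,0,0],[-53.7,-2.5,-0.5,0,0,0],[-53.7,-2.5,-0.5,0,0,0],[-53.7,-2.5,-0.5,0,0,0],[-53.7,-2.5,-0.5,0,0,0],[-53.7,-2.5,-0.5,0,0,0],[-53.7,-2.5,-0.5,0,0,0],[-53.7,-2.5,-0.5,0,0,0],[-53.7,-2.5,-0.5,0,0,0],[-53.7,-2.5,-0.5,0,0,0]]' 
python3 go.py .4365 -.208 .026
python3 - <<'E'
from fit import *
for n in("scene","top"):
    p,d=robot.get_image(n); cv2.imwrite(f"pics/{n}4.png",p[:,:,::-1]); np.save(f"pics/{n}4d.npy",d)
    C=cloud(n,d)
    for nm,*a in [("lid_r",.567,.136,.08,.007,.025),("lid_o",.421,.155,.085,.007,.025)]:
        P=inliers(near(C,*a)); 
        if len(P)>8: print(nm,n,len(P),rect(P))
E
```

```text
t: 12.52
ee_pos: [0.4369, -0.207, 0.1976]
ee_rot: [-0.001, 0.722, 0.691, -0.001]
contact_force: [0.3, -0.7, -0.7]
width: 0.0289
finger_force: 15.0
at [ 0.4369 -0.207   0.1976] yaw -2.5 j1,j6 [-25.5 -22.9] t 12.53
shift cm [-0.09  0.02 17.16] world down in tool [0.0006 0.003  1.    ]
turn to -2.503465481760819 [-0.003   0.0006  0.    ]
turn to 177.49653451823917 [-0.001  -0.0048 -3.1416]
lid_r scene 302 [558.907  129.2859  92.8983 107.2802  32.938 ]
lid_o scene 489 [418.1638 152.0935  82.1668 119.2733  13.5454]
lid_r top 848 [569.2036 137.8791 113.8043 113.7581  64.072 ]
lid_o top 894 [420.7879 156.783   87.7816 119.1492  12.0954]
```

```bash
python3 -m crank '[[-0.1,0,6,0,0,0],[-0.1,0,12,0,0,0],[-0.1,0,16,0,0,0],[-0.1,0,17.1,0,0,0],[-0.1,0,17.1,0,0,0],[-0.1,0,17.1,0,0,0]]' 
python3 -m crank '[[0,0,0,0,0,0],[0,0,0,0,0,0],[0,0,-5,0,0,0],[0,0,-11,0,0,0],[0,0,-17,0,0,0],[0,0,-17,0,0,0]]' 0.45
python3 go.py .4205 .155 .18 11.5
```

```text
t: 13.38
ee_pos: [0.4381, -0.21, 0.0289]
ee_rot: [0.001, 0.723, 0.691, -0.001]
contact_force: [0.3, -0.2, -0.1]
width: 0.0287
finger_force: 15.0
t: 14.12
ee_pos: [0.4398, -0.2106, 0.2024]
ee_rot: [0.004, 0.723, 0.691, 0.001]
contact_force: [-0.0, -0.2, -0.2]
width: 0.0415
finger_force: 0.0
at [ 0.4398 -0.2106  0.2024] yaw -2.58 j1,j6 [-25.7 -23. ] t 14.12
shift cm [36.45 -3.59  2.03] world down in tool [ 0.0051 -0.0069  1.    ]
turn to 11.5 [ 0.0063  0.0059 -0.2458]
turn to 191.5 [ 0.0086 -0.0091  2.8958]
```

```bash
python3 -m crank '[[36.4,-3.5,2,0,0,-0.25],[36.4,-3.5,2,0,0,-0.25],[36.4,-3.5,2,0,0,-0.25],[36.4,-3.5,2,0,0,-0.25],[36.4,-3.5,2,0,0,-0.25],[36.4,-3.5,2,0,0,-0.25],[36.4,-3.5,2,0,0,-0.25],[36.4,-3.5,8,0,0,-0.25],[36.4,-3.5,12,0,0,-0.25],[36.4,-3.5,12,0,0,-0.25],[36.4,-3.5,12,0,0,-0.25]]' 0.45 30
python3 go.py .4205 .1545 .0225 11.8
python3 - <<'E'
from fit import *
for n in("scene","top"):
    p,d=robot.get_image(n); cv2.imwrite(f"pics/{n}5.png",p[:,:,::-1]); np.save(f"pics/{n}5d.npy",d)
    C=cloud(n,d)
    for nm,*a in [("pegbox",.591,-.2,.07,.052,.072),("jar",.437,-.208,.07,.052,.072),("reel",.437,-.208,.045,.038,.050),("sqtin",.585,-.021,.07,.052,.072),("lid_s",.4345,-.033,.075,.007,.025)]:
        P=inliers(near(C,*a)); 
        if len(P)>8: print(nm,n,len(P),rect(P))
E
```

```text
t: 15.5
ee_pos: [0.4189, 0.1553, 0.0778]
ee_rot: [-0.0, 0.631, 0.776, -0.001]
contact_force: [1.1, 0.2, 1.7]
width: 0.0415
finger_force: 0.0
at [0.4189 0.1553 0.0778] yaw 11.7 j1,j6 [20.2  8.5] t 15.5
shift cm [-0.1   0.15  5.53] world down in tool [0.0011 0.0014 1.    ]
turn to 11.8 [-0.0014  0.0011 -0.0017]
turn to 191.8 [0.0017 0.0023 3.1399]
pegbox scene 309 [ 592.2495 -202.6587   81.2245  112.6481   21.0475]
jar scene 400 [ 437.8481 -209.4943  107.7457  105.7983    1.2003]
reel scene 80 [ 438.6074 -209.1534   28.7842   27.0015   58.7557]
sqtin scene 210 [586.4449 -22.7383  95.3441  90.5698  18.6386]
lid_s scene 600 [435.3124 -34.5619 101.2999 100.3715  78.2555]
jar top 101 [ 424.8683 -234.4929   46.4673  106.023    67.6889]
reel top 9 [ 432.8242 -217.9501    6.3778   11.4759   42.2828]
```

```bash
python3 -m crank '[[-0.1,0.15,3,0,0,0],[-0.1,0.15,5.2,0,0,0],[-0.1,0.15,5.4,0,0,0],[-0.1,0.15,5.4,0,0,0]]' 
python3 go.py .4205 .1545 .0225 11.8
python3 -m crank '[[0,0,0,0,0,0],[0,0,0,0,0,0],[0,0,0,0,0,0],[0,0,0,0,0,0],[0,0,0,0,0,0]]' 0 30
python3 go.py .4205 .1545 .0225 11.8
```

```text
t: 16.1
ee_pos: [0.4207, 0.1552, 0.024]
ee_rot: [0.0, 0.631, 0.776, -0.0]
contact_force: [-0.0, 1.1, 0.0]
width: 0.0415
finger_force: 0.0
at [0.4207 0.1552 0.024 ] yaw 11.74 j1,j6 [20.1  8.4] t 16.1
shift cm [-0.06 -0.04  0.15] world down in tool [0.0008 0.0004 1.    ]
turn to 11.8 [-0.0004  0.0008 -0.001 ]
turn to 191.8 [0.0013 0.0006 3.1406]
t: 16.73
ee_pos: [0.4205, 0.1552, 0.0234]
ee_rot: [0.0, 0.631, 0.776, -0.001]
contact_force: [-0.2, 0.7, 7.3]
width: 0.0156
finger_force: 30.0
at [0.4205 0.1552 0.0234] yaw 11.75 j1,j6 [20.1  8.4] t 16.73
shift cm [-0.07 -0.01  0.09] world down in tool [0.0009 0.0008 1.    ]
turn to 11.8 [-0.0008  0.0009 -0.0008]
turn to 191.8 [0.0014 0.0013 3.1408]
```

```bash
python3 -m crank '[[0,0,-3,0,0,0],[0,0,-8,0,0,0],[0,0,-14,0,0,0],[0,0,-15,0,0,0],[0,0,-15,0,0,0]]' 
python3 go.py .5918 -.1998 .17 21
```

```text
t: 17.35
ee_pos: [0.4201, 0.1552, 0.1728]
ee_rot: [0.0, 0.631, 0.776, -0.001]
contact_force: [0.4, -0.0, -1.3]
width: 0.0158
finger_force: 30.0
at [0.4201 0.1552 0.1728] yaw 11.75 j1,j6 [20.1  8.4] t 17.35
shift cm [-38.25   9.58   0.31] world down in tool [0.001  0.0012 1.    ]
turn to 21.0 [-0.0012  0.0009 -0.1614]
turn to 201.0 [0.0013 0.0019 2.9802]
```

```bash
python3 -m crank '[[-38.2,9.6,0,0,0,-0.16],[-38.2,9.6,0,0,0,-0.16],[-38.2,9.6,0,0,0,-0.16],[-38.2,9.6,0,0,0,-0.16],[-38.2,9.6,0,0,0,-0.16],[-38.2,9.6,0,0,0,-0.16],[-38.2,9.6,0,0,0,-0.16],[-38.2,9.6,0,0,0,-0.16],[-38.2,9.6,0,0,0,-0.16],[-38.2,9.6,0,0,0,-0.16]]'
python3 go.py .5918 -.1998 .10 21
python3 - <<'E'
from fit import *
for n in("scene","top"):
    p,d=robot.get_image(n); cv2.imwrite(f"pics/{n}6.png",p[:,:,::-1]); np.save(f"pics/{n}6d.npy",d)
    C=cloud(n,d)
    for nm,*a in [("pegbox",.591,-.2,.07,.052,.072),("lid held",.591,-.2,.08,.150,.175),("lid edge",.591,-.2,.08,.153,.168)]:
        P=inliers(near(C,*a)); 
        if len(P)>8: print(nm,n,len(P),rect(P))
a=cv2.imread("pics/scene6.png"); cv2.imwrite("pics/v3.png",cv2.resize(a[100:250,290:490],None,fx=4,fy=4,interpolation=2))
E
```

```text
t: 18.6
ee_pos: [0.5913, -0.1977, 0.1728]
ee_rot: [-0.001, 0.566, 0.824, -0.001]
contact_force: [-0.6, 0.2, -1.2]
width: 0.0154
finger_force: 30.0
at [ 0.5913 -0.1977  0.1728] yaw 21.0 j1,j6 [-18.6 -39.5] t 18.6
shift cm [-0.21 -0.    7.28] world down in tool [-0.0001  0.0027  1.    ]
turn to 21.0 [-0.0027 -0.0001 -0.0001]
turn to 201.0 [-0.0001  0.0043  3.1415]
pegbox scene 314 [ 593.     -202.5226   83.7961  112.4817   20.5655]
lid held scene 500 [ 586.9789 -201.1972   84.5067  120.9311   22.9477]
lid edge scene 431 [ 586.9789 -201.1972   84.5067  120.9311   22.9477]
```

View pics/v3.png

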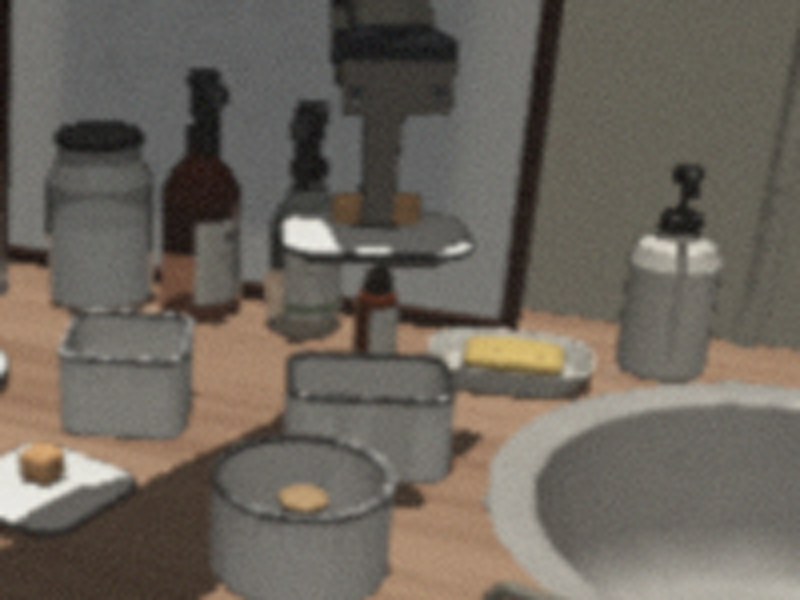

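The lid hangs level above the peg box at (382,158), and the reel stands in the round tin at (366,224). Lowering.

```bash
python3 -m crank '[[-0.2,0,4,0,0,0],[-0.2,0,7.5,0,0,0],[-0.2,0,7.5,0,0,0],[-0.2,0,7.5,0,0,0],[-0.2,0,8.5,0,0,0],[-0.2,0,8.5,0,0,0]]'
python3 go.py .5918 -.1998 .0755 21
python3 -m crank '[[0,0,0.5,0,0,0],[0,0,1,0,0,0],[0,0,1.3,0,0,0],[0,0,1.3,0,0,0]]'
python3 go.py .5918 -.1998 .0755 21
```

```text
t: 19.45
ee_pos: [0.5924, -0.2012, 0.0882]
ee_rot: [-0.0, 0.567, 0.824, -0.001]
contact_force: [-0.3, 0.2, -1.6]
width: 0.0158
finger_force: 30.0
at [ 0.5924 -0.2012  0.0882] yaw 20.91 j1,j6 [-18.8 -39.7] t 19.45
shift cm [ 0.16 -0.    1.27] world down in tool [0.0008 0.0021 1.    ]
turn to 21.0 [-0.0021  0.0008 -0.0015]
turn to 201.0 [0.0012 0.0032 3.1401]
t: 19.95
ee_pos: [0.5923, -0.2013, 0.0755]
ee_rot: [-0.001, 0.567, 0.824, -0.001]
contact_force: [-2.2, 1.0, 4.1]
width: 0.0161
finger_force: 30.0
at [ 0.5923 -0.2013  0.0755] yaw 20.91 j1,j6 [-18.8 -39.7] t 19.95
shift cm [ 0.15  0.01 -0.  ] world down in tool [0.0004 0.0025 1.    ]
turn to 21.0 [-0.0025  0.0004 -0.0015]
turn to 201.0 [0.0006 0.0039 3.1401]
```

```bash
python3 -m crank '[[0,0,0.2,0,0,0],[0,0,0.2,0,0,0],[0,0,0.2,0,0,0]]'
python3 -m crank '[[0,0,0,0,0,0],[0,0,0,0,0,0],[0,0,0,0,0,0],[0,0,-4,0,0,0],[0,0,-9,0,0,0],[0,0,-13,0,0,0],[0,0,-13,0,0,0]]' 0.45
python3 go.py .4345 -.032 .18 -13.5
```

```text
t: 20.32
ee_pos: [0.5923, -0.2013, 0.0754]
ee_rot: [-0.0, 0.567, 0.824, -0.001]
contact_force: [-8.8, 2.3, 23.4]
width: 0.0159
finger_force: 30.0
t: 21.2
ee_pos: [0.5947, -0.2018, 0.2064]
ee_rot: [0.003, 0.567, 0.824, -0.0]
contact_force: [-0.1, 0.4, 0.3]
width: 0.0412
finger_force: 0.0
at [ 0.5947 -0.2018  0.2064] yaw 20.91 j1,j6 [-18.8 -39.7] t 21.2
shift cm [21.59 -8.91  2.53] world down in tool [ 0.0045 -0.0025  1.    ]
turn to -13.5 [0.0037 0.0036 0.6006]
turn to 166.5 [-0.0047  0.0049 -2.541 ]
```

```bash
python3 -m crank '[[21.5,-8.8,2.5,0,0,0.605],[21.5,-8.8,2.5,0,0,0.605],[21.5,-8.8,2.5,0,0,0.605],[21.5,-8.8,2.5,0,0,0.605],[21.5,-8.8,2.5,0,0,0.605],[21.5,-8.8,8,0,0,0.605],[21.5,-8.8,12.5,0,0,0.605],[21.5,-8.8,12.5,0,0,0.605],[21.5,-8.8,12.5,0,0,0.605]]' 0.55
python3 - <<'E'
from fit import *
for n in("scene","top"):
    p,d=robot.get_image(n); cv2.imwrite(f"pics/{n}7.png",p[:,:,::-1]); np.save(f"pics/{n}7d.npy",d)
    C=cloud(n,d)
    for nm,*a in [("peglid",.592,-.2,.08,.055,.08),("bar_o",.592,-.2,.05,.085,.1),("lid_r",.567,.136,.08,.007,.025),("bar_r",.567,.136,.03,.03,.05)]:
        P=inliers(near(C,*a)); 
        if len(P)>8:
            A=np.c_[P[:,:2]-P[:,:2].mean(0),np.ones(len(P))]; print(nm,n,len(P),rect(P),np.linalg.lstsq(A,P[:,2],rcond=None)[0])
a=cv2.imread("pics/scene7.png"); cv2.imwrite("pics/v4.png",cv2.resize(a[100:250,290:490],None,fx=4,fy=4,interpolation=2))
E
python3 go.py .4345 -.0325 .0225 -13.7
```

```text
t: 22.32
ee_pos: [0.4344, -0.0322, 0.0788]
ee_rot: [0.0, 0.787, 0.617, -0.001]
contact_force: [-0.3, -0.1, 0.8]
width: 0.0505
finger_force: 0.0
peglid scene 605 [ 588.0874 -205.7005   79.7894  121.548    21.7873] [0.1064 0.0396 0.067 ]
bar_o scene 81 [ 588.2065 -202.4261   15.9964   52.6145   16.7823] [0.3359 0.125  0.0892]
lid_r scene 276 [552.792  138.5877  89.364   89.7989  36.6975] [0.0784 0.0143 0.0159]
bar_r scene 31 [565.5212 131.6377  12.2224  22.3209  42.7774] [0.3915 0.322  0.0364]
lid_r top 424 [571.9374 167.2843  56.0628 114.0595  84.1432] [ 0.0026 -0.0488  0.0162]
bar_r top 27 [568.5992 145.2442  18.9306  11.1388   0.0333] [ 0.325  -0.3062  0.0388]
at [ 0.435  -0.0322  0.0796] yaw -13.76 j1,j6 [-4.4  9.5] t 22.43
shift cm [-0.04 -0.05  5.71] world down in tool [ 0.0014 -0.0013  1.    ]
turn to -13.7 [ 0.0013  0.0014 -0.001 ]
turn to 166.3 [ 0.0022 -0.002   3.1406]
```

View pics/v4.png

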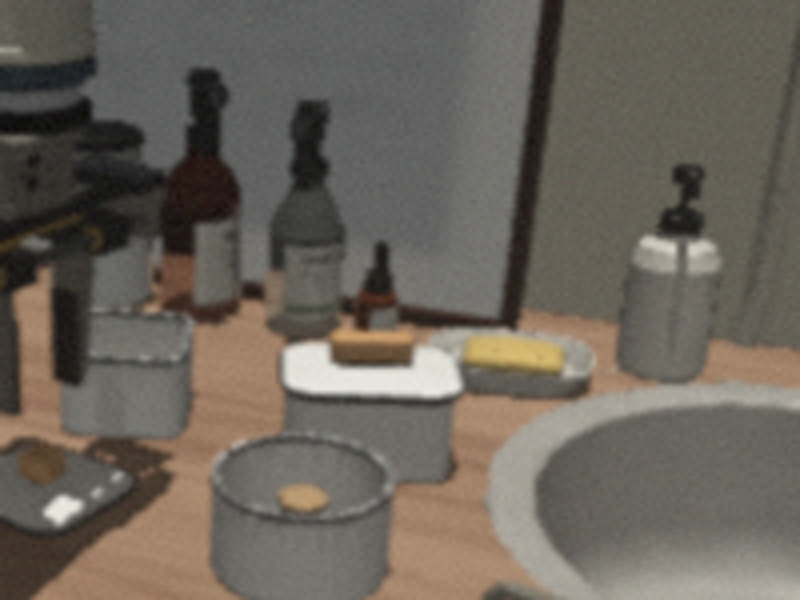

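The oblong lid sits level on the peg box (383,193). Next is the square lid.

```bash
python3 -m crank '[[0,0,3,0,0,0],[0,0,5.4,0,0,0],[0,0,5.6,0,0,0],[0,0,5.6,0,0,0]]' 
python3 -m crank '[[0,0,0,0,0,0],[0,0,0,0,0,0],[0,0,0,0,0,0],[0,0,0,0,0,0],[0,0,0,0,0,0]]' 0 30
python3 -m crank '[[0,0,-3,0,0,0],[0,0,-8,0,0,0],[0,0,-14,0,0,0],[0,0,-15,0,0,0],[0,0,-15,0,0,0]]' 
python3 go.py .5855 -.0215 .17 17.3
```

```text
t: 22.92
ee_pos: [0.4344, -0.032, 0.0233]
ee_rot: [0.001, 0.787, 0.617, -0.0]
contact_force: [0.6, -0.8, 0.2]
width: 0.0503
finger_force: 0.0
t: 23.55
ee_pos: [0.4342, -0.032, 0.0226]
ee_rot: [0.001, 0.787, 0.617, -0.001]
contact_force: [-0.2, -0.0, 6.9]
width: 0.0238
finger_force: 30.0
t: 24.18
ee_pos: [0.4335, -0.0317, 0.1721]
ee_rot: [0.0, 0.787, 0.617, -0.001]
contact_force: [-0.4, -0.2, -2.2]
width: 0.0235
finger_force: 30.0
at [ 0.4335 -0.0317  0.1721] yaw -13.75 j1,j6 [-4.3  9.5] t 24.18
shift cm [ 4.61 14.52  0.19] world down in tool [0.0017 0.0007 1.    ]
turn to 17.3 [-0.0011  0.0015 -0.5419]
turn to 197.3 [0.0019 0.0015 2.5997]
```

```bash
python3 -m crank '[[4.7,14.5,0.2,0,0,-0.542],[4.7,14.5,0.2,0,0,-0.542],[4.7,14.5,0.2,0,0,-0.542],[4.7,14.5,0.2,0,0,-0.542],[4.7,14.5,0.2,0,0,-0.542],[4.7,14.5,0.2,0,0,-0.542],[4.7,14.5,0.2,0,0,-0.542]]'
python3 go.py .585 -.0207 .0745 17.3
python3 -m crank '[[0,0.1,4,0,0,0],[0,0.1,7.5,0,0,0],[0,0.1,8.3,0,0,0],[0,0.1,8.3,0,0,0],[0,0.1,8.3,0,0,0]]'
python3 go.py .585 -.0207 .0745 17.3
```

```text
t: 25.05
ee_pos: [0.5849, -0.0206, 0.1699]
ee_rot: [-0.0, 0.593, 0.805, -0.001]
contact_force: [-0.3, -0.1, -0.6]
width: 0.0237
finger_force: 30.0
at [ 0.5849 -0.0206  0.1699] yaw 17.25 j1,j6 [ -2.1 -19.3] t 25.05
shift cm [0.   0.02 9.54] world down in tool [0.0008 0.0021 1.    ]
turn to 17.3 [-0.0021  0.0008 -0.001 ]
turn to 197.3 [0.0013 0.0034 3.1406]
t: 25.68
ee_pos: [0.5875, -0.0204, 0.0884]
ee_rot: [0.001, 0.593, 0.805, -0.0]
contact_force: [-0.5, -0.6, -1.3]
width: 0.0237
finger_force: 30.0
at [ 0.5875 -0.0204  0.0884] yaw 17.29 j1,j6 [ -2.1 -19.3] t 25.68
shift cm [ 0.05 -0.25  1.39] world down in tool [ 0.0016 -0.0001  1.    ]
turn to 17.3 [ 0.0001  0.0016 -0.0001]
turn to 197.3 [ 0.0025 -0.0002  3.1415]
```

```bash
python3 -m crank '[[0,-0.2,0.5,0,0,0],[0,-0.2,1,0,0,0],[0,-0.2,1.4,0,0,0],[0,-0.2,1.5,0,0,0],[0,-0.2,1.5,0,0,0]]'
python3 go.py .585 -.0207 .0745 17.3
```

```text
t: 26.3
ee_pos: [0.5845, -0.021, 0.0745]
ee_rot: [-0.0, 0.593, 0.805, -0.001]
contact_force: [-11.4, 0.7, 31.6]
width: 0.0236
finger_force: 30.0
at [ 0.5845 -0.021   0.0745] yaw 17.3 j1,j6 [ -2.2 -19.4] t 26.3
shift cm [0.01 0.06 0.  ] world down in tool [0.0009 0.0021 1.    ]
turn to 17.3 [-0.0021  0.0009  0.0001]
turn to 197.3 [-0.0014 -0.0033 -3.1415]
```

```bash
python3 -m crank '[[0,0,-0.2,0,0,0],[0,0,-0.2,0,0,0],[0,0,-0.2,0,0,0],[0,0,-0.2,0,0,0],[0,0,-4,0,0,0],[0,0,-9,0,0,0],[0,0,-12,0,0,0],[0,0,-12,0,0,0]]' 0.55
python3 go.py .5685 .1365 .15 -54
```

```text
t: 27.3
ee_pos: [0.5863, -0.0209, 0.1941]
ee_rot: [0.002, 0.593, 0.805, 0.0]
contact_force: [-0.2, -0.6, -0.2]
width: 0.0505
finger_force: 0.0
at [ 0.5863 -0.0209  0.1941] yaw 17.3 j1,j6 [ -2.1 -19.4] t 27.3
shift cm [15.56  2.97  4.38] world down in tool [ 0.0023 -0.0021  1.    ]
turn to -54.0 [0.0033 0.0007 1.2445]
turn to 126.0 [-0.0007  0.0036 -1.8971]
```

```bash
python3 -m crank '[[15.6,3.1,0,0,0,1.24],[15.6,3.1,0,0,0,1.24],[15.6,3.1,0,0,0,1.24],[15.6,3.1,0,0,0,1.24],[15.6,3.1,0,0,0,1.24],[15.6,3.1,0,0,0,1.24],[15.6,3.1,0,0,0,1.24],[15.6,3.1,6,0,0,1.24],[15.6,3.1,11,0,0,1.24],[15.6,3.1,11,0,0,1.24],[15.6,3.1,11,0,0,1.24]]' 0.55
python3 - <<'E'
from fit import *
for n in("scene","top"):
    p,d=robot.get_image(n); cv2.imwrite(f"pics/{n}8.png",p[:,:,::-1]); np.save(f"pics/{n}8d.npy",d)
    C=cloud(n,d)
    for nm,*a in [("sqlid",.585,-.022,.08,.055,.08),("jar",.437,-.208,.07,.052,.072),("peglid",.592,-.2,.08,.055,.08)]:
        P=inliers(near(C,*a)); 
        if len(P)>8: print(nm,n,len(P),rect(P))
a=cv2.imread("pics/scene8.png"); cv2.imwrite("pics/v5.png",cv2.resize(a[100:250,240:440],None,fx=4,fy=4,interpolation=2))
E
python3 go.py .5685 .1365 .0225 -54
```

```text
t: 28.68
ee_pos: [0.5682, 0.1373, 0.0823]
ee_rot: [0.0, 0.95, 0.311, -0.001]
contact_force: [-0.2, -0.8, 0.3]
width: 0.0509
finger_force: 0.0
sqlid scene 409 [576.3291 -26.2901  86.5976  98.123   18.8724]
jar scene 408 [ 436.7872 -209.7173  105.7745  108.0904   87.9733]
peglid scene 612 [ 587.7458 -205.556    80.0427  120.1991   20.2463]
jar top 218 [ 436.8506 -206.6124  104.479   107.051    71.4138]
peglid top 652 [ 590.8149 -199.0107   86.9008  121.0904   22.2838]
at [0.5692 0.1375 0.0835] yaw -53.75 j1,j6 [13.5 67.3] t 28.77
shift cm [-0.12  0.03  6.1 ] world down in tool [-0.0005 -0.0013  1.    ]
turn to -54.0 [ 0.0013 -0.0005  0.0044]
turn to 126.0 [ 0.0008  0.002  -3.1371]
```

View pics/v5.png

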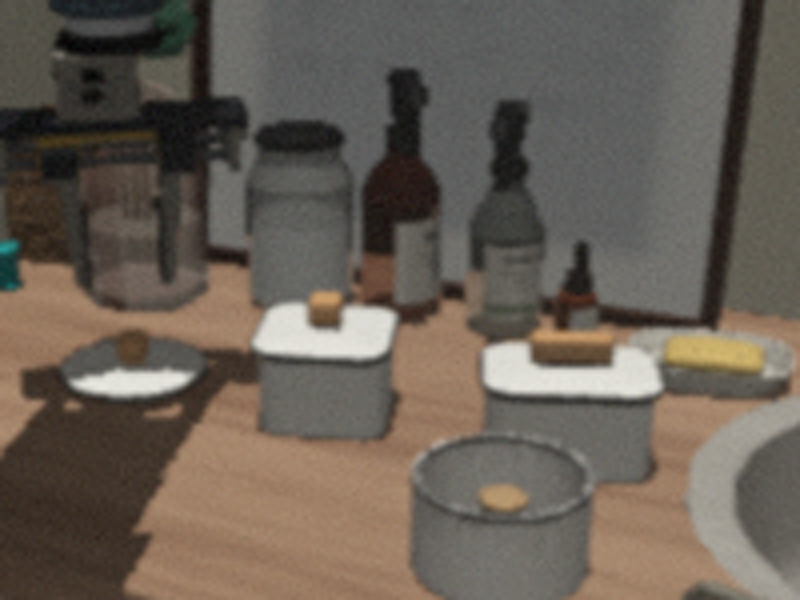

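Both lids sit level (square at (322,183), oblong at (382,193)), and the fingers straddle the round lid's knob at (273,187). Gripping it.

```bash
python3 -m crank '[[-0.1,0,3,0,0,0],[-0.1,0,5.6,0,0,0],[-0.1,0,6,0,0,0],[-0.1,0,6,0,0,0]]' 
python3 -m crank '[[0,0,0,0,0,0],[0,0,0,0,0,0],[0,0,0,0,0,0],[0,0,0,0,0,0],[0,0,0,0,0,0]]' 0 35
python3 -m crank '[[0,0,-3,0,0,0],[0,0,-8,0,0,0],[0,0,-14,0,0,0],[0,0,-15,0,0,0],[0,0,-15,0,0,0]]' 
python3 go.py .4365 -.2082 .17
```

```text
t: 29.28
ee_pos: [0.5678, 0.1367, 0.023]
ee_rot: [0.0, 0.95, 0.311, -0.0]
contact_force: [0.3, 0.3, -0.3]
width: 0.0507
finger_force: 0.0
t: 29.9
ee_pos: [0.5676, 0.1365, 0.0224]
ee_rot: [0.001, 0.95, 0.311, -0.0]
contact_force: [0.2, -2.2, 6.0]
width: 0.0253
finger_force: 35.0
t: 30.52
ee_pos: [0.5669, 0.1367, 0.1716]
ee_rot: [0.0, 0.95, 0.311, -0.001]
contact_force: [0.7, 0.2, -1.7]
width: 0.0252
finger_force: 35.0
at [0.5669 0.1367 0.1716] yaw -53.74 j1,j6 [13.4 67.2] t 30.52
shift cm [-30.92  20.1    0.22] world down in tool [ 0.0019 -0.0002  1.    ]
turn to -53.74164261722263 [ 0.0002  0.0019 -0.    ]
turn to 126.25835738277738 [ 0.003  -0.0003  3.1416]
```

```bash
python3 -m crank '[[-31,20.1,0,0,0,0],[-31,20.1,0,0,0,0],[-31,20.1,0,0,0,0],[-31,20.1,0,0,0,0],[-31,20.1,0,0,0,0],[-31,20.1,0,0,0,0],[-31,20.1,0,0,0,0],[-31,20.1,0,0,0,0],[-31,20.1,0,0,0,0],[-31,20.1,0,0,0,0]]'
python3 - <<'E'
from fit import *
for n in("scene","top"):
    p,d=robot.get_image(n); np.save(f"pics/{n}9d.npy",d); cv2.imwrite(f"pics/{n}9.png",p[:,:,::-1])
    C=cloud(n,d)
    for nm,*a in [("jar",.437,-.208,.07,.052,.072),("lidheld",.437,-.208,.08,.15,.172),("sqlid",.585,-.022,.08,.055,.08)]:
        P=inliers(near(C,*a)); 
        if len(P)>8: print(nm,n,len(P),rect(P))
E
python3 go.py .436 -.2085 .0745
```

```text
t: 31.78
ee_pos: [0.4363, -0.2076, 0.172]
ee_rot: [0.0, 0.95, 0.312, -0.001]
contact_force: [-0.2, -0.3, -1.5]
width: 0.0249
finger_force: 35.0
jar scene 395 [ 436.7865 -210.0221  106.2104  107.0734   55.0479]
lidheld scene 703 [ 428.4784 -209.7668   98.0274  114.8637   21.443 ]
sqlid scene 408 [576.7422 -25.2958  87.6829 100.6805  22.1848]
at [ 0.4363 -0.2079  0.1723] yaw -53.66 j1,j6 [-25.6  28.2] t 31.88
shift cm [-0.04  0.03  9.78] world down in tool [0.0022 0.     1.    ]
turn to -53.655615356128564 [-0.      0.0022  0.    ]
turn to 126.34438464387144 [-0.0035 -0.0001 -3.1416]
```

```bash
python3 -m crank '[[0,0,4,0,0,0],[0,0,7.5,0,0,0],[0,0,8.4,0,0,0],[0,0,8.4,0,0,0],[0,0,8.4,0,0,0]]'
python3 go.py .436 -.2085 .0745
python3 -m crank '[[0,0,0.5,0,0,0],[0,0,1,0,0,0],[0,0,1.4,0,0,0],[0,0,1.5,0,0,0],[0,0,1.5,0,0,0]]'
python3 go.py .436 -.2085 .0745
```

```text
t: 32.5
ee_pos: [0.4368, -0.2092, 0.0896]
ee_rot: [0.001, 0.95, 0.311, -0.0]
contact_force: [-0.0, 0.3, -2.1]
width: 0.0249
finger_force: 35.0
at [ 0.4368 -0.2092  0.0896] yaw -53.74 j1,j6 [-25.7  28.2] t 32.5
shift cm [-0.03 -0.11  1.51] world down in tool [ 0.0013 -0.0019  1.    ]
turn to -53.73520287703347 [ 0.0019  0.0013 -0.    ]
turn to 126.26479712296653 [ 0.002  -0.003   3.1416]
t: 33.12
ee_pos: [0.4358, -0.2088, 0.0743]
ee_rot: [0.0, 0.95, 0.311, -0.001]
contact_force: [-5.3, 2.4, 16.2]
width: 0.0252
finger_force: 35.0
at [ 0.4358 -0.2088  0.0743] yaw -53.75 j1,j6 [-25.7  28.2] t 33.12
shift cm [ 0.03 -0.02 -0.02] world down in tool [0.0023 0.     1.    ]
turn to -53.74881397062476 [-0.      0.0023  0.    ]
turn to 126.25118602937525 [-0.0036 -0.0001 -3.1416]
```

Seated at 52 mm. Release, rise and move back towards the start to look.

```bash
python3 -m crank '[[0,0,-0.1,0,0,0],[0,0,-0.1,0,0,0],[0,0,-0.1,0,0,0],[0,0,-0.1,0,0,0],[0,0,-4,0,0,0],[0,0,-9,0,0,0],[0,0,-15,0,0,0],[0,0,-17,0,0,0],[0,0,-17,0,0,0]]' 0.55
python3 go.py .21 -.55 .25
```

```text
t: 34.25
ee_pos: [0.437, -0.209, 0.2448]
ee_rot: [0.002, 0.95, 0.311, 0.0]
contact_force: [0.4, -0.3, 0.1]
width: 0.0505
finger_force: 0.0
at [ 0.437  -0.209   0.2448] yaw -53.74 j1,j6 [-25.7  28.1] t 34.25
shift cm [-38.47  14.07  -0.46] world down in tool [ 0.0006 -0.0032  1.    ]
turn to -53.74120454746272 [ 0.0032  0.0006 -0.    ]
turn to 126.25879545253727 [ 0.0009 -0.005   3.1416]
```

```bash
python3 -m crank '[[-38.5,14,-0.5,0,0,0],[-38.5,14,-0.5,0,0,0],[-38.5,14,-0.5,0,0,0],[-38.5,14,-0.5,0,0,0],[-38.5,14,-0.5,0,0,0],[-38.5,14,-0.5,0,0,0],[-38.5,14,-0.5,0,0,0],[-38.5,14,-0.5,0,0,0],[-38.5,14,-0.5,0,0,0],[-38.5,14,-0.5,0,0,0]]'
python3 - <<'E'
from fit import *
L=[("sqlid",.585,-.022,.08),("peglid",.592,-.2,.08),("jarlid",.437,-.208,.08)]
for n in("scene","top"):
    p,d=robot.get_image(n); cv2.imwrite(f"pics/{n}A.png",p[:,:,::-1]); C=cloud(n,d)
    for nm,x,y,r in L:
        P=inliers(near(C,x,y,r,.056,.08))
        if len(P)>30:
            Q=inliers(near(C,x,y,r,.066,.074)) # dome top
            A=np.c_[Q[:,:2]-Q[:,:2].mean(0),np.ones(len(Q))]; print(n,nm,rect(P),"dome plane",np.linalg.lstsq(A,Q[:,2],rcond=None)[0])
a=cv2.imread("pics/sceneA.png")[130:280,240:440]; b=cv2.imread("pics/topA.png")[150:300,180:500]
k=np.zeros((600,800,3),np.uint8); k[:300,:400]=cv2.resize(a,(400,300),interpolation=2); k[300:,:640]=cv2.resize(b,(640,300),interpolation=2); cv2.imwrite("pics/v6.png",k)
E
```

```text
t: 35.5
ee_pos: [0.2092, -0.5479, 0.2487]
ee_rot: [-0.0, 0.95, 0.312, -0.001]
contact_force: [-0.1, -0.2, 0.6]
width: 0.0507
finger_force: 0.0
scene sqlid [575.8082 -24.7369  90.2429  97.315   19.7846] dome plane [0.03   0.0183 0.0686]
scene peglid [ 588.1779 -205.8607   80.9523  121.2969   19.9271] dome plane [0.0178 0.0098 0.0686]
scene jarlid [ 434.7239 -208.8596  111.2451  114.6152   12.5322] dome plane [0.0081 0.0015 0.0685]
top sqlid [582.4105 -20.3622 100.0255 100.8386  18.3456] dome plane [ 0.0017 -0.0007  0.0689]
top peglid [ 610.656  -173.2602   49.3597  115.2504   49.0294] dome plane [-0.0232 -0.0225  0.0686]
```

View pics/v6.png

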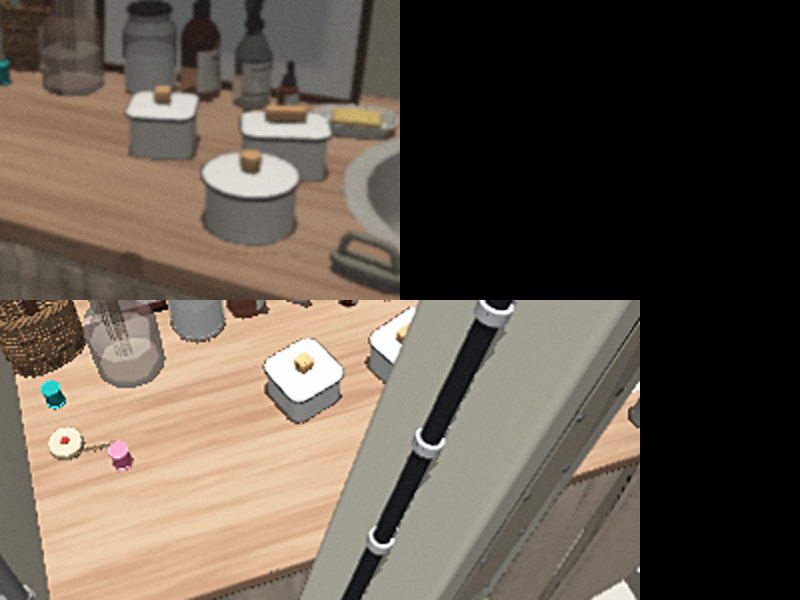

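All three lids are seated and level: the domes read 68.5–68.9 mm, matching each other. The tins are at scene px (321,192), (383,201) and (365,229); tape, brush and look-alikes are undisturbed. Handing in.

```bash
python3 -c "from rig import robot; print(robot.job_done())"
```

```text
the job is handed in; nothing more can be done
None
```

The job is handed in at about 36 s: the peg is in the peg box, the reel is in the mending tin, and all three tins have their own lids on, seated and level in the last pictures. I did not touch the tape measure or the brush.

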